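Kit the panel parts into the caddy

ROBOT

A 6-joint arm with a two-finger parallel gripper is mounted at the origin on the work surface. World frame = base frame: x ahead of the robot, y to its left, z up, the work surface at z = 0. Lengths are in m, angles in degrees, forces in N, time in s.
With the tool pointing down it reaches from about 0.4 to 0.825 m from the base axis. Payload 7 kg.
Tool frame: the origin (TCP) lies at the very end of the fingers, on their centre line; the grasp point (between the pads) lies 19 mm behind it; z points along the fingers, y is the line along which they close (so a half turn about z gives the same grasp; the last joint's range is limited). The gripper opens to 88 mm and grips with 3 to 60 N. Pads are 19 mm wide; open, the fingers measure 130 mm over their backs; the gripper's body (78 mm by 193 mm) begins 47 mm behind the grasp point.
Start: joints at [86.064, 20.546, 0.682, 0, -70.136, -16.507], TCP at [0.236, 0.632, 0.227] pointing down, gripper open.
Joint ranges: [-176.03, 176.03], [-82.01, 121.73], [-58.28, 71.71], [-173.87, 95.51], [-174.79, -0.11], [-173.66, 173.66]. Speed limits (degrees/s): [136.94, 136.94, 172.46, 180, 180, 180].

INTERFACE

Orientations are given as [roll, pitch, yaw] about the fixed x, y, z axes, in that order (R = Rz(yaw) Ry(pitch) Rx(roll)).
In Python, from plant import get_obs, snapshot, camera_params, close_job, boxes_of, cut_out, landmark_of gives the robot as it stands.
- The arm moves only by the shell command python3 -m inch 'ROWS' [OPENING]. ROWS is text: rows parted by semicolons, each of 6 numbers parted by spaces: the shift along the tool's x, y, z in units of 30 cm (1.0 is 30 cm), then the turn, a rotation vector about the tool's x, y, z in units of pi rad (1.0 is pi rad). A call has 1 to 10 rows; each row is the pose to reach, as a shift and turn from the pose commanded when the call began, along the tool's axes at that moment, turning the shorter way round; what a row does not reach only later rows make up. A row lasts 1/12 s, in which the tool goes at most 41.7 mm and 7.16 degrees, less where a joint would pass 70% of its speed; a pose out of reach is approached as far as the arm can. A call with a number of a shift or a turn outside -1 to 1 is refused whole. A call with a gripper value outside its range is refused whole. OPENING is the closure, from -1 (fully open) to 1 (shut), set as the call begins (- or left out, the last holds). The fingers move at their own pace and stop on an object; the grip force is fixed at half the most. Time passes only in rows, so rows that repeat a pose let the fingers close. It gives the time, the measured TCP pose, the force, the opening and the grip force at its end, in the units of the state.
- get_obs(): the state, without advancing time (a new reading comes with each control period).
- snapshot(name): name is "scene" or "top"; returns the picture (400x640x3 uint8, red, green, blue); there is no depth.
- camera_params(name): a dict with "mtx" (3x3 intrinsics, pixels), "k1" (the pictures are not rectified: a ray, as slopes to the right and down, at radius r is drawn at 1 + k1 r^2 times it, then the intrinsics apply), "rvec" (rotation vector, rad) and "tvec" (3), from world to camera coordinates, as OpenCV has them. Camera axes: x right, y down, z forward; pixel columns grow to the right and rows downward; lengths in m; the calibration is good to about 2 mm. A picture is of the moment at which its call begins. camera_params takes no time and is no camera call.
- close_job(): hands the job in; it is judged then, once.
Trained networks look in the newest picture that a camera, given by its name, has taken for a name from the list of things; names that differ only in an ending like _2 or _b are one class to them, and where a whole thing is asked for, a point or a joint stands for the part that bears it (a point fixed in the world has none). Each returns a list of dicts, best first, with "p" (0 to 1); they miss things now and then, are a little off and sometimes report something else, mostly with a low value. They report only what shows in the picture. A call takes as long as a camera call.
- boxes_of(camera, thing): "rect" ([left, top, width, height] in pixels, round what is visible of it).
- cut_out(camera, thing): "pixels" (400x640 bool, what is visible of it) and "rect" ([left, top, width, height] in pixels, round what is visible of it).
- landmark_of(camera, thing): "uv" ([column, row] in pixels: a listed point, or the origin of a listed thing).
The state is a dict: "clock": time; "joint_pos": joint angles; "qvel": joint speeds; "tau": joint torques, N m; "tool_pos": TCP position; "orientation": TCP orientation; "force": force on the tool from outside, world axes, zero at the start; "moment": the same for the moment, N m; "opening": finger opening in m; "gripper_force": force on a finger pad.
Only numpy, scipy, OpenCV 4.12 (cv2) and the standard library are available. Lean on these libraries where they do the work, as an engineer would, in place of code of your own. Each camera call takes 0.05 s, during which the arm holds its last target. There are 200 camera calls.

TASK

Pack the caddy for the control-panel job: the breaker with the orange toggle goes in the blue bin, the brass cable gland in the yellow bin, the green pilot lamp in the green bin and the red emergency-stop button in the red bin. Each must stand upright on the floor of its bin, released and still. Leave the breaker with the black toggle and the black plastic gland where they are, undisturbed.

Things in the scene. Friction and masses are not known exactly. Their poses are not given: they have to be found in the camera images.
- breaker_orange: Two-pole circuit breaker, white, with an ORANGE toggle (the one wanted), standing on its back with the toggle up. Body 85 (x) x 36 (y) x 46 mm high, then a central 45 (x) x 36 (y) mm step up to 56 mm, and the toggle 20 x 30 mm from 55 up to 67 mm. About 0.22 kg. Origin: centre of its underside; x along its length, z up. Grip across the 36 mm (y), for instance 40 mm above its origin.
- breaker_black: Two-pole circuit breaker, white, with a BLACK toggle (look-alike, leave it), standing on its back with the toggle up. Body 85 (x) x 36 (y) x 46 mm high, then a central 45 (x) x 36 (y) mm step up to 56 mm, and the toggle 20 x 30 mm from 55 up to 67 mm. About 0.22 kg. Origin: centre of its underside; x along its length, z up. Grip across the 36 mm (y), for instance 40 mm above its origin.
- gland_brass: Cable gland of bare BRASS (wanted), standing on its thread: round foot 26 mm across up to 15 mm, hexagon flange 33 mm across flats from 15 to 24 mm, hexagon dome nut 30 mm across flats from 27 to 43 mm, rounded top at 48 mm. Flats face its x axis and every 60 degrees on. 0.09 kg. Origin: centre of its underside, z up. Grip the dome nut along x, say 37 mm above the origin.
- gland_black: Cable gland of BLACK plastic (look-alike, leave it), standing on its thread: round foot 26 mm across up to 15 mm, hexagon flange 33 mm across flats from 15 to 24 mm, hexagon dome nut 30 mm across flats from 27 to 43 mm, rounded top at 48 mm. Flats face its x axis and every 60 degrees on. 0.09 kg. Origin: centre of its underside, z up. Grip the dome nut along x, say 37 mm above the origin.
- lamp_green: Panel pilot lamp, standing on its 30 x 30 mm grey contact block (26 mm high; sides along x and y); above it a round steel bezel 29 mm across from 26 to 48 mm, then a green lens 25 mm across up to 59 mm. About 0.07 kg. Origin: centre of its underside, z up. Grip the bezel, for instance 40 mm above its origin.
- estop_red: Emergency-stop button, standing on its 30 x 30 mm grey contact block (26 mm high; sides along x and y); above it a yellow neck 33 mm across from 26 to 40 mm, then a red mushroom head 40 mm across from 40 to 61 mm (straight side from 43 to 56 mm). About 0.09 kg. Origin: centre of its underside, z up. Grip the red head, for instance 50 mm above its origin.
- bin_blue: Blue open parts bin, fixed, one of four (2 x 2, centres 110 mm apart, one common yaw, colours change places) in a low black caddy (232 mm square, rim 18 mm high). Outside 108 mm square, 28 mm high; inside 102 mm square, walls and floor 3 mm. Origin: centre of its underside, 4 mm above the table (inner floor 7 mm above the table); x, y along its sides, z up.
- bin_yellow: Yellow open parts bin, fixed, one of four (2 x 2, centres 110 mm apart, one common yaw, colours change places) in a low black caddy (232 mm square, rim 18 mm high). Outside 108 mm square, 28 mm high; inside 102 mm square, walls and floor 3 mm. Origin: centre of its underside, 4 mm above the table (inner floor 7 mm above the table); x, y along its sides, z up.
- bin_green: Green open parts bin, fixed, one of four (2 x 2, centres 110 mm apart, one common yaw, colours change places) in a low black caddy (232 mm square, rim 18 mm high). Outside 108 mm square, 28 mm high; inside 102 mm square, walls and floor 3 mm. Origin: centre of its underside, 4 mm above the table (inner floor 7 mm above the table); x, y along its sides, z up.
- bin_red: Red open parts bin, fixed, one of four (2 x 2, centres 110 mm apart, one common yaw, colours change places) in a low black caddy (232 mm square, rim 18 mm high). Outside 108 mm square, 28 mm high; inside 102 mm square, walls and floor 3 mm. Origin: centre of its underside, 4 mm above the table (inner floor 7 mm above the table); x, y along its sides, z up.

How it is judged:
By the outcome, as a careful person would: the job done as asked, in the order asked, and still so for the second after the job is handed in, with the robot touching nothing.
It also fails if it takes over 128 s, if anything falls off the work surface, if the arm or the gripper's body presses on something with over 40 N, if the wrist force passes 120 N, or if a joint passes its speed limit or range.

## Working session

There is one attempt and no reset: what is moved stays moved. The work goes in short steps, Python scripts to look and compute and a shell command to move; the robot and the scene stay as the last step left them, time stands still between calls to the robot, and variables do not carry over. Pictures are saved under pics/ and viewed, at most 14 in all, crops included, and the job is handed in when it is done.

```bash
mkdir -p pics; ls; python3 - <<'E'
from plant import *
import cv2, numpy as np
for n in ("scene","top"):
    im=snapshot(n); cv2.imwrite(f"pics/{n}0.png",im[:,:,::-1]); print(n,camera_params(n))
print(get_obs())
E
```

```text
pics
scene {'mtx': array([[385.58281613,   0.        , 319.61271448],
       [  0.        , 385.58281613, 192.95155112],
       [  0.        ,   0.        ,   1.        ]]), 'k1': 0.016645267470039492, 'rvec': array([ 2.04983845,  1.07726977, -0.48577272]), 'tvec': array([-0.27004141, -0.22852263,  1.40485011])}
top {'mtx': array([[464.42936733,   0.        , 318.42615574],
       [  0.        , 464.42936733, 194.67533376],
       [  0.        ,   0.        ,   1.        ]]), 'k1': -0.04328719766528188, 'rvec': array([ 2.13806712, -2.08156661,  0.22171319]), 'tvec': array([-0.02865912,  0.51378002,  1.12821091])}
{'clock': 0.1, 'joint_pos': array([ 8.60652730e+01,  2.05891934e+01,  6.37768657e-01, -1.72341976e-02,
       -7.01350065e+01, -1.65072208e+01]), 'qvel': array([-0.01595883, -0.20504144,  0.00218151,  0.02634319,  0.01372263,
        0.08242532]), 'tau': array([-2.19375055e-03, -5.84167099e+01,  2.93748683e+01,  7.01566860e+00,
        1.01476297e-02, -5.26767349e-05]), 'tool_pos': array([0.235621  , 0.63206909, 0.2256874 ]), 'orientation': array([ 1.79912527e+02, -9.02632062e-03, -2.04478094e+01]), 'force': array([-0.03965682,  0.17977386, -0.23913311]), 'moment': array([ 0.0111954 , -0.02251632,  0.03222397]), 'gripper_force': 0.0, 'opening': 0.08770899076310168}
```

View pics/scene0.png

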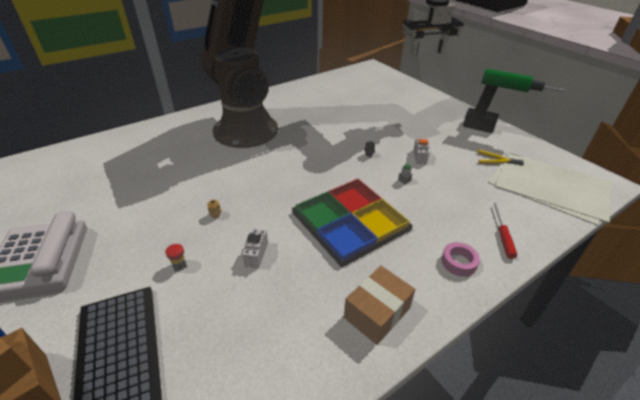

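View pics/top0.png

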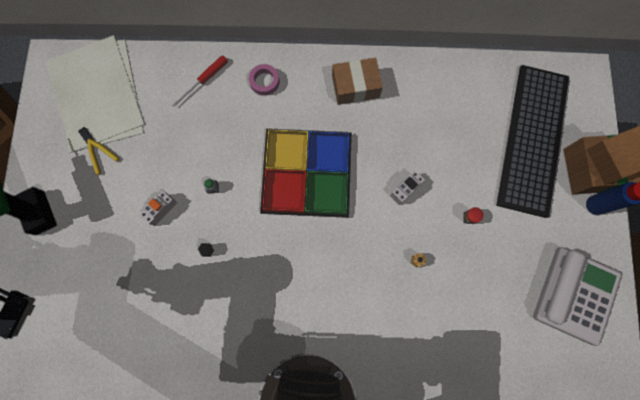

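```bash
cat > h.py <<'E'
import numpy as np, cv2
from scipy.optimize import minimize
from scipy.spatial.transform import Rotation as Rn
from plant import *
CP={n:camera_params(n) for n in ("scene","top")}
def proj(n,P):
    c=CP[n]; return cv2.projectPoints(np.asarray(P,float).reshape(-1,3),c["rvec"],c["tvec"],c["mtx"],np.array([c["k1"],0,0,0]))[0][:,0]
def plane(n,uv,z):
    c=CP[n]; s=cv2.undistortPoints(np.array(uv,float).reshape(1,1,2),c["mtx"],np.array([c["k1"],0,0,0]))[0,0]
    R=cv2.Rodrigues(c["rvec"])[0]; C=-R.T@c["tvec"]; d=R.T@np.r_[s,1]
    return C+d*(z-C[2])/d[2]
def box(a,b): return np.array([[a,b],[-a,b],[-a,-b],[a,-b]])/2000
def ngon(r,k,ph=0): t=np.arange(k)*2*np.pi/k+ph; return np.c_[np.cos(t),np.sin(t)]*r/1000
hexa=lambda f:ngon(f/2/np.cos(np.pi/6),6,np.pi/6)
br=[(box(85,36),0,46),(box(45,36),46,56),(box(20,30),55,67)]
gl=[(ngon(13,24),0,15),(hexa(33),15,24),(ngon(13,24),24,27),(hexa(30),27,43),(ngon(9,24),43,48)]
M=dict(breaker_orange=br,breaker_black=br,gland_brass=gl,gland_black=gl,
 lamp_green=[(box(30,30),0,26),(ngon(14.5,24),26,48),(ngon(12.5,24),48,59)],
 estop_red=[(box(30,30),0,26),(ngon(16.5,24),26,40),(ngon(20,24),43,56),(ngon(14,24),56,61)])
S=8
def render(n,thing,q,win,z0=0):
    l,t,w,h=win; im=np.zeros((h*S,w*S),np.uint8); c,s=np.cos(q[2]),np.sin(q[2])
    for pol,a,b in M[thing]:
        xy=pol@np.array([[c,s],[-s,c]])+q[:2]
        P=np.vstack([np.c_[xy,np.full(len(xy),z0+z/1000)] for z in (a,b)])
        u=((proj(n,P)+.5-[l,t])*S-.5).astype(np.float32)
        cv2.fillConvexPoly(im,np.round(cv2.convexHull(u)*16).astype(np.int32),255,shift=4)
    return cv2.resize(im,(w,h),interpolation=cv2.INTER_AREA)/255.
def fit(thing,x0,masks,yaws,z0=0):
    W={}
    for n,m in masks.items():
        x,y,w,h=cv2.boundingRect(m.astype(np.uint8)); W[n]=(max(x-12,0),max(y-12,0),w+24,h+24)
    def cost(q):
        e=0
        for n,m in masks.items():
            l,t,w,h=W[n]; mm=m[t:t+h,l:l+w].astype(float); r=render(n,thing,q,(l,t,mm.shape[1],mm.shape[0]),z0); e+=np.abs(mm-r).sum()/mm.sum()
        return e
    best=[]
    for y in yaws:
        r=minimize(cost,[*x0,y],method="Nelder-Mead",options=dict(initial_simplex=np.array([[*x0,y],[x0[0]+.008,x0[1],y],[x0[0],x0[1]+.008,y],[*x0,y+.15]]),xatol=2e-4,fatol=1e-3,maxiter=120))
        best.append((r.fun,r.x))
    return sorted(best,key=lambda b:b[0])
def rows(p,yaw,roll=180,pitch=0,half=True):
    "numbers for inch: from the current pose to TCP p with yaw (deg)"
    o=get_obs(); R=Rn.from_euler("xyz",o["orientation"],degrees=True)
    T=Rn.from_euler("xyz",[roll,pitch,yaw],degrees=True)
    d=R.inv().apply(np.array(p)-o["tool_pos"])/.3; v=(R.inv()*T).as_rotvec()/np.pi
    print(np.round(d,3),np.round(v,3),"dist mm",round(np.linalg.norm(d)*300),"turn",round(np.linalg.norm(v)*180,1))
E
python3 - <<'E'
from h import *
for n in ("scene","top"): snapshot(n)
tops={}
for th in M:
    masks={};
    for n in ("top","scene"):
        c=cut_out(n,th); l=landmark_of(n,th)
        if c: masks[n]=c[0]["pixels"]
        print(th,n,[(round(x["p"],2),np.round(x["rect"])) for x in c[:2]],[(round(x["p"],2),np.round(plane(n,x["uv"],0)[:2],3)) for x in l[:2]])
        if n=="top": x0=plane(n,l[0]["uv"],0)[:2] if l else plane(n,np.array(np.nonzero(c[0]["pixels"])).mean(1)[::-1],.02)[:2]
    yaws=np.radians(np.arange(0,180,22.5)) if th[0]=="b" else np.radians([0,15,30,45]) if th[0]=="g" else np.radians([0,30,60])
    for sel in ({"top":masks["top"]},masks):
        for f,q in fit(th,x0,sel,yaws)[:2]: print("   ",list(sel),round(f,3),np.round(q[:2],4),round(np.degrees(q[2]),1))
for b in ("blue","yellow","green","red"):
    for n in ("top","scene"):
        l=landmark_of(n,"bin_"+b); print(b,n,[(round(x["p"],2),np.round(plane(n,x["uv"],.004)[:2],4)) for x in l[:2]])
E
```

```text
breaker_orange top [(0.9, array([142., 191.,  34.,  33.])), (0.44, array([391., 172.,  32.,  32.]))] [(0.76, array([0.472, 0.405]))]
breaker_orange scene [(0.69, array([412., 139.,  18.,  26.]))] [(0.55, array([0.471, 0.403]))]
    ['top'] 0.055 [0.4737 0.4017] 140.4
    ['top'] 0.055 [0.4737 0.4017] 140.3
    ['top', 'scene'] 0.2 [0.4741 0.4031] -41.2
    ['top', 'scene'] 0.2 [0.4742 0.4034] 138.3
breaker_black top [(0.72, array([389., 171.,  31.,  36.])), (0.71, array([264., 169.,  41.,  48.]))] [(0.64, array([ 0.538, -0.254]))]
breaker_black scene [(0.72, array([241., 231.,  26.,  39.]))] [(0.75, array([ 0.548, -0.242])), (0.17, array([0.547, 0.279]))]
    ['top'] 0.075 [ 0.547  -0.2456] 136.5
    ['top'] 0.075 [ 0.547  -0.2456] -43.5
    ['top', 'scene'] 0.152 [ 0.5476 -0.2452] 137.0
    ['top', 'scene'] 0.152 [ 0.5479 -0.2452] -43.0
gland_brass top [(0.48, array([410., 251.,  15.,  16.]))] [(0.43, array([ 0.353, -0.264]))]
gland_brass scene [(0.75, array([208., 198.,  15.,  22.]))] [(0.53, array([ 0.365, -0.265]))]
    ['top'] 0.098 [ 0.3579 -0.2731] 19.2
    ['top'] 0.099 [ 0.3
[... 946 characters left out ...]
9]))]
estop_red scene [(0.71, array([167., 244.,  19.,  25.]))] [(0.8, array([ 0.468, -0.415])), (0.2, array([0.522, 0.282]))]
    ['top'] 0.054 [ 0.474 -0.413] 0.8
    ['top'] 0.054 [ 0.4741 -0.4131] 89.5
    ['top', 'scene'] 0.157 [ 0.4746 -0.4128] 87.6
    ['top', 'scene'] 0.158 [ 0.4747 -0.4129] -3.7
blue top [(0.72, array([ 0.6271, -0.0349]))]
blue scene [(0.64, array([ 0.6361, -0.036 ]))]
yellow top [(0.97, array([0.6376, 0.0775]))]
yellow scene [(0.87, array([0.6394, 0.0764]))]
green top [(0.45, array([0.4792, 0.3984]))]
green scene [(0.73, array([ 0.5301, -0.0342]))]
red top [(0.43, array([0.5315, 0.2626]))]
red scene [(0.79, array([0.5398, 0.088 ])), (0.53, array([0.387 , 0.2502]))]
```

```bash
python3 - <<'E'
from h import *
im=snapshot("top"); hsv=cv2.cvtColor(im,cv2.COLOR_RGB2HSV)
m=np.zeros((400,640),bool); m[110:235,245:370]=(hsv[110:235,245:370,1]>130)&(hsv[110:235,245:370,2]>45)
m=cv2.morphologyEx(m.astype(np.uint8),cv2.MORPH_CLOSE,np.ones((7,7)))>0
k,lab,st,_=cv2.connectedComponentsWithStats(m.astype(np.uint8)); m=lab==1+np.argmax(st[1:,4]); print(st[1:])
M["caddy"]=[(box(218,218),4,32)]
for f,q in fit("caddy",(.585,.022),{"top":m},np.radians([-10,0,10])): 
    print(round(f,3),np.round(q,4),np.degrees(q[2]))
c,s=np.cos(q[2]),np.sin(q[2])
q=fit("caddy",(.585,.022),{"top":m},np.radians([-10,0,10]))[0][1];c,s=np.cos(q[2]),np.sin(q[2])
for n,a,b in (("yellow",1,1),("blue",1,-1),("red",-1,1),("green",-1,-1)): print(n,np.round(q[:2]+.055*np.array([c*a-s*b,s*a+c*b]),4))
v=im.copy()
Q={"breaker_orange":(.4737,.4017,np.radians(140.4)),"gland_brass":(.3579,-.2731,np.radians(19.2)),"lamp_green":(.538,.2684,0),"estop_red":(.474,-.413,0),"caddy":q,"breaker_black":(.547,-.2456,np.radians(136.5))}
for t,q in Q.items():
    r=(render("top",t,q,(0,0,640,400))>.5).astype(np.uint8)
    cv2.drawContours(v,cv2.findContours(r,cv2.RETR_EXTERNAL,cv2.CHAIN_APPROX_NONE)[0],-1,(255,0,255),1)
v=cv2.resize(v[120:280,120:510],None,fx=2,fy=2,interpolation=cv2.INTER_NEAREST);cv2.imwrite("pics/ov.png",v[:,:,::-1])
print("above breaker");rows([.4737,.4017,.16],-39.6)
E
```

```text
[[ 262  130   87   83 6051]]
0.137 [ 0.5852  0.0207 -0.0254] -1.4565452311891107
0.137 [ 0.5852  0.0208 -0.0257] -1.4740364081777213
0.137 [ 0.5854  0.0207 -0.0235] -1.3468627558235602
yellow [0.6416 0.0742]
blue [ 0.6388 -0.0357]
red [0.5316 0.077 ]
green [ 0.5288 -0.0329]
above breaker
[1.012 0.444 0.222] [-0.     0.     0.106] dist mm 338 turn 19.2
```

View pics/ov.png

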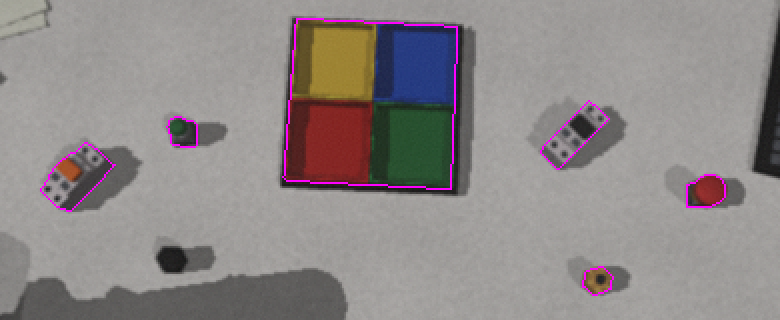

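```bash
python3 -m inch '1 0.444 0.2 0 0 0.106; 1 0.444 0.2 0 0 0.106; 1 0.444 0.2 0 0 0.106; 1 0.444 0.2 0 0 0.106; 1 0.444 0.2 0 0 0.106; 1 0.444 0.2 0 0 0.106; 1 0.444 0.2 0 0 0.106; 1 0.444 0.2 0 0 0.106; 1 0.444 0.2 0 0 0.106; 1 0.444 0.2 0 0 0.106' -1; python3 -c "
from h import *
rows([.4737,.4017,.021],-39.6)"
```

```text
clock: 2.68
tool_pos: [0.4717, 0.4008, 0.166]
orientation: [179.9, -0.0, -39.7]
force: [-0.6, 0.7, -0.5]
opening: 0.0876
gripper_force: 0.0
[ 0.003 -0.007  0.483] [ 0.    -0.    -0.001] dist mm 145 turn 0.2
```

```bash
python3 -m inch '0.003 -0.007 0.2 0 0 0; 0.003 -0.007 0.34 0 0 0; 0.003 -0.007 0.43 0 0 0; 0.003 -0.007 0.483 0 0 0; 0.003 -0.007 0.483 0 0 0; 0.003 -0.007 0.483 0 0 0' -1; python3 -m inch '0 0 0 0 0 0; 0 0 0 0 0 0; 0 0 0 0 0 0; 0 0 0 0 0 0; 0 0 0 0 0 0; 0 0 0 0 0 0; 0 0 0 0 0 0; 0 0 0 0 0 0' 1
```

```text
clock: 3.18
tool_pos: [0.4718, 0.4045, 0.0213]
orientation: [179.9, -0.0, -39.4]
force: [-0.3, 0.0, 1.0]
opening: 0.0874
gripper_force: 0.0
clock: 3.85
tool_pos: [0.4724, 0.4039, 0.0218]
orientation: [-180.0, 0.0, -39.5]
force: [0.0, 0.9, 0.5]
opening: 0.0398
gripper_force: 0.0
```

```bash
python3 -m inch '0 0 0 0 0 0; 0 0 0 0 0 0; 0 0 0 0 0 0; 0 0 0 0 0 0'; python3 -m inch '0 0 -0.1 0 0 0; 0 0 -0.2 0 0 0; 0 0 -0.3 0 0 0; 0 0 -0.4 0 0 0; 0 0 -0.4 0 0 0';python3 -c "
from h import *
for y in (-1.5,-91.5): rows([.6388,-.0357,.14],y)
print(get_obs()['joint_pos'])"
```

```text
clock: 4.18
tool_pos: [0.4726, 0.4041, 0.0218]
orientation: [-180.0, -0.0, -39.5]
force: [0.3, 1.5, 2.4]
opening: 0.0354
gripper_force: 30.0
clock: 4.6
tool_pos: [0.4745, 0.4061, 0.1479]
orientation: [-179.5, -0.0, -39.5]
force: [0.8, 1.0, -1.6]
opening: 0.0359
gripper_force: 30.0
[1.359 0.789 0.02 ] [-0.003 -0.001 -0.211] dist mm 471 turn 38.0
[1.359 0.789 0.02 ] [-0.003  0.001  0.289] dist mm 471 turn 52.0
[ 58.50664076  18.95580375 -12.52841446   0.11256093 -58.03279216
  -8.02788289]
```

```bash
python3 -m inch '0.68 0.395 0 0 0 0.289; 0.68 0.395 0 0 0 0.289; 0.68 0.395 0 0 0 0.289; 0.68 0.395 0 0 0 0.289; 0.68 0.395 0 0 0 0.289; 0.68 0.395 0 0 0 0.289; 0.68 0.395 0 0 0 0.289; 0.68 0.395 0 0 0 0.289'; python3 -c "
from h import *
rows([.6388,-.0357,.14],-91.5)"
```

```text
clock: 5.27
tool_pos: [0.5542, 0.1803, 0.1409]
orientation: [179.9, -0.0, -92.2]
force: [-0.3, 0.1, -2.4]
opening: 0.0354
gripper_force: 30.0
[ 0.709 -0.309  0.003] [ 0.    -0.    -0.004] dist mm 232 turn 0.7
```

```bash
python3 -m inch '0.709 -0.309 0 0 0 0.004; 0.709 -0.309 0 0 0 0.004; 0.709 -0.309 0 0 0 0.004; 0.709 -0.309 0 0 0 0.004; 0.709 -0.309 0 0 0 0.004; 0.709 -0.309 0 0 0 0.004; 0.709 -0.309 0 0 0 0.004; 0.709 -0.309 0 0 0 0.004; 0.709 -0.309 0 0 0 0.004'; python3 - <<'E'
from h import *
rows([.6388,-.0357,.07],-91.5)
im=snapshot("top"); cv2.imwrite("pics/b1.png",cv2.resize(im[110:240,230:390],None,fx=4,fy=4,interpolation=cv2.INTER_CUBIC)[:,:,::-1])
E
```

```text
clock: 6.02
tool_pos: [0.6406, -0.0325, 0.1408]
orientation: [179.9, 0.0, -92.3]
force: [0.8, 0.1, -2.3]
opening: 0.0357
gripper_force: 30.0
[0.011 0.005 0.236] [ 0.     0.    -0.005] dist mm 71 turn 0.8
```

View pics/b1.png

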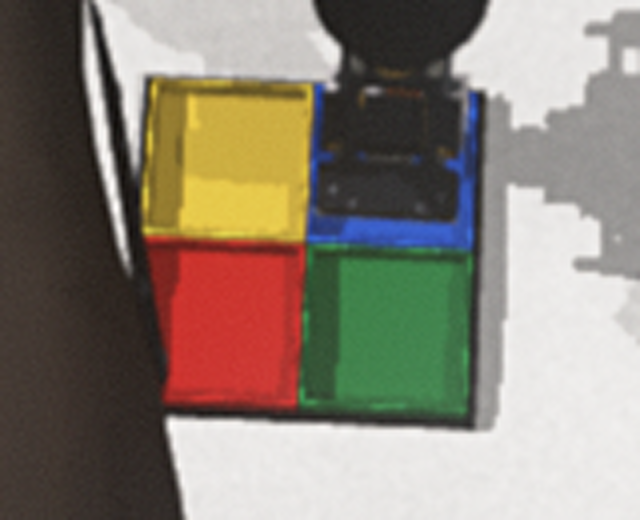

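```bash
python3 -m inch '0.003 0.006 0.1 0 0 -0.003; 0.003 0.006 0.2 0 0 -0.003; 0.003 0.006 0.29 0 0 -0.003; 0.003 0.006 0.33 0 0 -0.003; 0.003 0.006 0.35 0 0 -0.003; 0.003 0.006 0.362 0 0 -0.003; 0.003 0.006 0.362 0 0 -0.003;  0.003 0.006 0.362 0 0 -0.003'
```

```text
clock: 6.73
tool_pos: [0.6404, -0.0328, 0.0345]
orientation: [-179.9, 0.0, -91.7]
force: [0.7, 0.6, -1.7]
opening: 0.0357
gripper_force: 30.0
```

```bash
python3 -m inch '0 0.003 0.008 0 0 0; 0 0.003 0.013 0 0 0; 0 0.003 0.016 0 0 0; 0 0.003 0.018 0 0 0; 0 0.003 0.018 0 0 0'
```

```text
clock: 7.15
tool_pos: [0.6388, -0.0332, 0.0288]
orientation: [-179.9, 0.0, -91.7]
force: [-1.3, 1.3, 4.6]
opening: 0.0358
gripper_force: 30.0
```

```bash
python3 -m inch '0 0 0 0 0 0; 0 0 0 0 0 0; 0 0 0 0 0 0; 0 0 0 0 0 0' -0.1;  python3 -m inch '0 0 -0.03 0 0 0; 0 0 -0.1 0 0 0; 0 0 -0.2 0 0 0; 0 0 -0.3 0 0 0; 0 0 -0.42 0 0 0;0 0 -0.42 0 0 0'; python3 -c "
from h import *
for y in (-131,-71): rows([.3579,-.2731,.15],y)
print(get_obs()['joint_pos'])"
```

```text
clock: 7.48
tool_pos: [0.6387, -0.0333, 0.0277]
orientation: [-180.0, 0.0, -91.7]
force: [0.3, -0.4, -0.2]
opening: 0.0476
gripper_force: 0.0
clock: 7.98
tool_pos: [0.6426, -0.0332, 0.1624]
orientation: [-179.3, 0.0, -91.6]
force: [0.4, 0.2, 1.7]
opening: 0.0483
gripper_force: 0.0
[0.826 0.926 0.03 ] [-0.003  0.001  0.219] dist mm 372 turn 39.4
[0.826 0.926 0.03 ] [-0.004 -0.    -0.115] dist mm 372 turn 20.7
[ 14.47208956  19.81486124  -9.20316122   0.17092172 -60.3304736
 -16.19774668]
```

```bash
python3 -m inch '0.826 0.926 0 0 0 -0.115; 0.826 0.926 0 0 0 -0.115; 0.826 0.926 0 0 0 -0.115; 0.826 0.926 0 0 0 -0.115; 0.826 0.926 0 0 0 -0.115; 0.826 0.926 0 0 0 -0.115; 0.826 0.926 0 0 0 -0.115; 0.826 0.926 0 0 0 -0.115; 0.826 0.926 0 0 0 -0.115; 0.826 0.926 0 0 0 -0.115' -1; python3 - <<'E'
from h import *
im=snapshot("top"); cv2.imwrite("pics/b2.png",cv2.resize(im[110:290,250:500],None,fx=3,fy=3,interpolation=cv2.INTER_CUBIC)[:,:,::-1])
rows([.3579,-.2731,.018],-71)
print(get_obs()['joint_pos'])
for c in cut_out("top","breaker_orange")[:2]: print(c["p"],c["rect"])
c=cut_out("top","breaker_orange")[0]
if c["rect"][0]>250:
  for f,q in fit("breaker_orange",(.639,-.036),{"top":c["pixels"]},np.radians([80,90,100]),.007)[:2]: print(f,q)
E
```

```text
clock: 8.82
tool_pos: [0.3486, -0.2747, 0.1541]
orientation: [180.0, 0.0, -71.2]
force: [-0.5, 0.9, -1.6]
opening: 0.0879
gripper_force: 0.0
[ 0.004 -0.023  0.454] [-0.    -0.    -0.001] dist mm 137 turn 0.3
[-1.24800141e+01  2.18440229e+00 -3.30676437e+01 -8.95101128e-04
 -5.46967564e+01  3.12197771e+01]Traceback (most recent call last):
  File "<stdin>", line 6, in <module>
IndexError: list index out of range
```

View pics/b2.png

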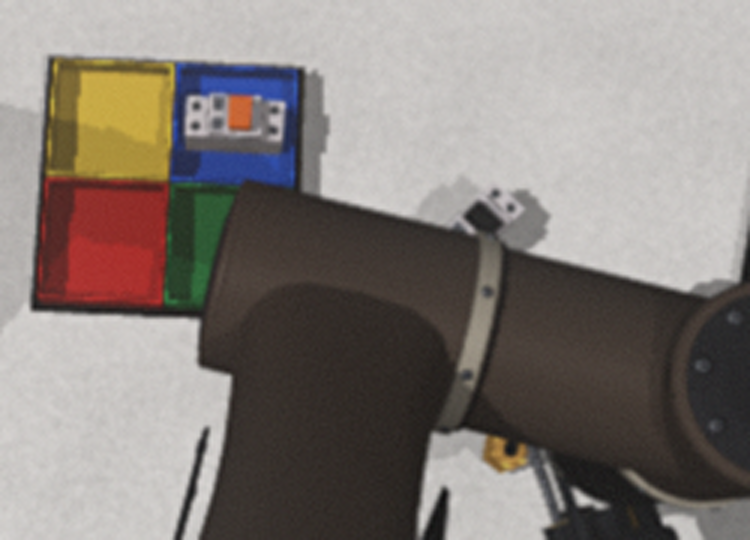

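```bash
python3 -m inch '0.004 -0.023 0.1 0 0 0; 0.004 -0.023 0.2 0 0 0; 0.004 -0.023 0.28 0 0 0; 0.004 -0.023 0.33 0 0 0; 0.004 -0.023 0.33 0 0 0'; python3 -c "
from h import *
rows([.3579,-.2731,.018],-71)"
```

```text
clock: 9.38
tool_pos: [0.3594, -0.2701, 0.0519]
orientation: [179.7, 0.2, -71.0]
force: [0.0, 0.3, 0.6]
opening: 0.0875
gripper_force: 0.0
[0.008 0.007 0.113] [0.001 0.001 0.   ] dist mm 34 turn 0.3
```

```bash
python3 -m inch '0.008 0.007 0.06 0 0 0; 0.008 0.007 0.1 0 0 0; 0.008 0.007 0.113 0 0 0; 0.008 0.007 0.113 0 0 0; 0.008 0.007 0.113 0 0 0'; python3 -c "
from h import *
rows([.3579,-.2731,.018],-71)"
```

```text
clock: 9.8
tool_pos: [0.3601, -0.2743, 0.0216]
orientation: [-180.0, -0.0, -71.0]
force: [-0.3, 0.8, 0.2]
opening: 0.0872
gripper_force: 0.0
[-0.006  0.006  0.012] [-0. -0.  0.] dist mm 4 turn 0.1
```

```bash
python3 -m inch '0 0 0 0 0 0; 0 0 0 0 0 0; 0 0 0 0 0 0; 0 0 0 0 0 0; 0 0 0 0 0 0; 0 0 0 0 0 0; 0 0 0 0 0 0; 0 0 0 0 0 0; 0 0 0 0 0 0; 0 0 0 0 0 0' 1; python3 -m inch '0 0 0 0 0 0; 0 0 0 0 0 0; 0 0 0 0 0 0; 0 0 0 0 0 0'
```

```text
clock: 10.63
tool_pos: [0.3593, -0.2745, 0.0208]
orientation: [-180.0, -0.0, -71.0]
force: [0.5, 0.6, -0.5]
opening: 0.032
gripper_force: 30.0
clock: 10.97
tool_pos: [0.3592, -0.2744, 0.0208]
orientation: [-180.0, -0.0, -71.0]
force: [0.3, -0.1, 0.2]
opening: 0.0315
gripper_force: 30.0
```

```bash
python3 -m inch '0 0 -0.05 0 0 0; 0 0 -0.15 0 0 0; 0 0 -0.25 0 0 0; 0 0 -0.35 0 0 0; 0 0 -0.43 0 0 0; 0 0 -0.43 0 0 0; 0 0 -0.43 0 0 0'; python3 - <<'E'
from h import *
im=snapshot("scene"); p=proj("scene",[[.359,-.274,.15]])[0]; print(p); x,y=p.astype(int)
cv2.imwrite("pics/g1.png",cv2.resize(im[y-50:y+50,max(x-60,0):x+60],None,fx=6,fy=6,interpolation=cv2.INTER_CUBIC)[:,:,::-1])
for y in (-71,-91,-61): rows([.6416,.0742,.15],y)
E
```

```text
clock: 11.55
tool_pos: [0.3597, -0.2744, 0.1509]
orientation: [-179.8, -0.1, -71.0]
force: [-0.9, 0.3, -1.6]
opening: 0.032
gripper_force: 30.0
[204.41552508 171.23681798]
[-0.792 -1.269 -0.   ] [-0.  0. -0.] dist mm 449 turn 0.1
[-0.792 -1.269 -0.   ] [-0.     0.     0.111] dist mm 449 turn 20.0
[-0.792 -1.269 -0.   ] [-0.     0.    -0.056] dist mm 449 turn 10.0
```

View pics/g1.png

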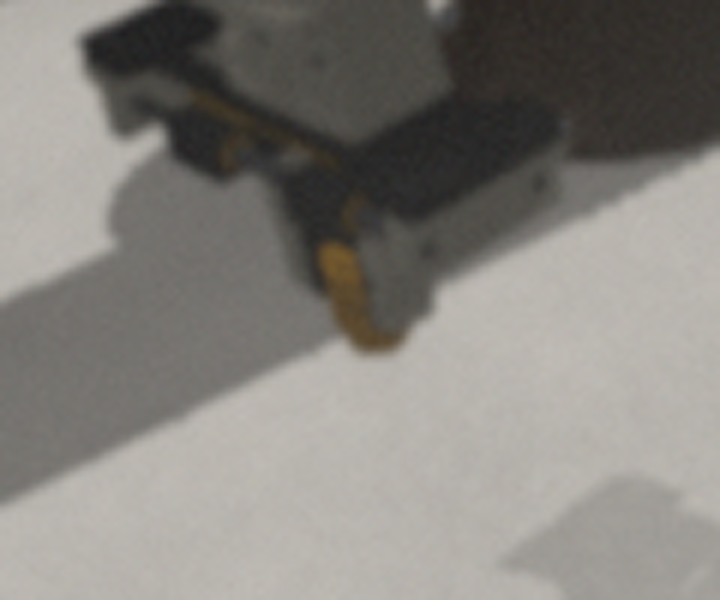

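```bash
python3 - <<'E'
from h import *
p=proj("scene",[[.3597,-.2744,.130],[.3597,-.2744,.154],[.3597,-.2744,.178]]); print((p-[144,121])*6)
E
```

```text
[[370.7156201  340.74328858]
 [360.50025919 294.82526868]
 [349.93974103 247.39852671]]
```

```bash
python3 -m inch '-0.396 -0.635 0 0 0 0.111; -0.396 -0.635 0 0 0 0.111; -0.396 -0.635 0 0 0 0.111; -0.396 -0.635 0 0 0 0.111; -0.396 -0.635 0 0 0 0.111; -0.396 -0.635 0 0 0 0.111; -0.396 -0.635 0 0 0 0.111'; python3 -c "
from h import *
rows([.6416,.0742,.14],-91.5)"
```

```text
clock: 12.18
tool_pos: [0.5033, -0.0967, 0.148]
orientation: [179.9, -0.0, -90.8]
force: [0.0, -0.5, -0.0]
opening: 0.0319
gripper_force: 30.0
[-0.576 -0.453  0.026] [ 0.    -0.     0.004] dist mm 220 turn 0.7
```

```bash
python3 -m inch '-0.576 -0.453 0.03 0 0 0; -0.576 -0.453 0.03 0 0 0; -0.576 -0.453 0.03 0 0 0; -0.576 -0.453 0.03 0 0 0; -0.576 -0.453 0.03 0 0 0; -0.576 -0.453 0.03 0 0 0; -0.576 -0.453 0.03 0 0 0; -0.576 -0.453 0.03 0 0 0'; python3 -c "
from h import *
rows([.6416,.0742,.034],-91)"
```

```text
clock: 12.85
tool_pos: [0.6385, 0.0706, 0.1379]
orientation: [179.8, -0.1, -91.0]
force: [-1.3, 0.4, -1.2]
opening: 0.0322
gripper_force: 30.0
[-0.013 -0.012  0.346] [ 0.001 -0.     0.   ] dist mm 104 turn 0.3
```

```bash
python3 -m inch '-0.005 -0.008 0.1 0 0 0; -0.005 -0.008 0.2 0 0 0; -0.005 -0.008 0.29 0 0 0; -0.005 -0.008 0.33 0 0 0; -0.005 -0.008 0.34 0 0 0; -0.005 -0.008 0.345 0 0 0; -0.005 -0.008 0.345 0 0 0'
```

```text
clock: 13.43
tool_pos: [0.6426, 0.0715, 0.0383]
orientation: [-179.9, 0.0, -91.0]
force: [1.1, 0.4, -0.7]
opening: 0.0319
gripper_force: 30.0
```

```bash
python3 -m inch '0 0 0.007 0 0 0; 0 0 0.012 0 0 0; 0 0 0.015 0 0 0; 0 0 0.015 0 0 0'
```

```text
clock: 13.77
tool_pos: [0.6421, 0.0718, 0.0333]
orientation: [-180.0, 0.0, -91.0]
force: [0.3, 0.3, -1.0]
opening: 0.032
gripper_force: 30.0
```

```bash
python3 -m inch '0 0 0.004 0 0 0; 0 0 0.008 0 0 0; 0 0 0.012 0 0 0; 0 0 0.014 0 0 0; 0 0 0.014 0 0 0'
```

```text
clock: 14.18
tool_pos: [0.6418, 0.0717, 0.0283]
orientation: [180.0, -0.0, -91.0]
force: [-0.4, -0.3, -0.9]
opening: 0.0321
gripper_force: 30.0
```

```bash
python3 -m inch '0 0 0.004 0 0 0; 0 0 0.004 0 0 0; 0 0 0.004 0 0 0'
```

```text
clock: 14.43
tool_pos: [0.6421, 0.0717, 0.0278]
orientation: [-180.0, -0.0, -91.0]
force: [-1.5, 0.4, 4.8]
opening: 0.0318
gripper_force: 30.0
```

Contact. Release partially, lift, and go toward the lamp.

```bash
python3 -m inch '0 0 0 0 0 0; 0 0 0 0 0 0; 0 0 0 0 0 0; 0 0 0 0 0 0' -0.1;  python3 -m inch '0 0 -0.03 0 0 0; 0 0 -0.1 0 0 0; 0 0 -0.2 0 0 0; 0 0 -0.3 0 0 0; 0 0 -0.42 0 0 0;0 0 -0.42 0 0 0'; python3 -c "
from h import *
for y in (-45,-90,0): rows([.538,.2684,.15],y)
print(get_obs()['joint_pos'])"
```

```text
clock: 14.77
tool_pos: [0.642, 0.0717, 0.0272]
orientation: [180.0, 0.0, -91.0]
force: [-0.9, 0.4, 0.0]
opening: 0.0474
gripper_force: 0.0
clock: 15.27
tool_pos: [0.646, 0.0724, 0.1621]
orientation: [-179.3, 0.1, -90.9]
force: [1.2, 0.8, 1.7]
opening: 0.0483
gripper_force: 0.0
[-0.647  0.371  0.038] [-0.004 -0.001 -0.255] dist mm 224 turn 45.9
[-0.647  0.371  0.038] [-0.004  0.001 -0.005] dist mm 224 turn 1.1
[-0.647  0.371  0.038] [-0.003 -0.002 -0.505] dist mm 224 turn 90.9
[ 23.64668368  20.40602162  -8.348215     0.16734772 -60.59278478
 -24.65113474]
```

```bash
python3 -m inch '-0.4 0.2 0.03 0 0 0; -0.4 0.2 0.03 0 0 0; -0.4 0.2 0.03 0 0 0; -0.4 0.2 0.03 0 0 0; -0.4 0.2 0.03 0 0 0' -1; python3 - <<'E'
from h import *
for n in ("top","scene"):
    im=snapshot(n); hsv=cv2.cvtColor(im,cv2.COLOR_RGB2HSV); u=proj(n,[[.538,.268,.055]])[0]; x,y=u.astype(int)
    w=hsv[y-14:y+14,x-14:x+14].astype(int); g=(w[...,0]>45)&(w[...,0]<95)&(w[...,1]>70)
    yy,xx=np.nonzero(g); print(n,len(xx), plane(n,(xx.mean()+x-14,yy.mean()+y-14),.056) if len(xx) else None)
    for c in cut_out(n,"lamp_green")[:2]: print(c["p"],c["rect"], u)
    if n=="top": cv2.imwrite("pics/l1.png",cv2.resize(im[110:260,180:380],None,fx=4,fy=4,interpolation=cv2.INTER_CUBIC)[:,:,::-1])
rows([.538,.2684,.15],-91)
E
```

```text
clock: 15.68
tool_pos: [0.5829, 0.1955, 0.1449]
orientation: [-180.0, 0.0, -90.8]
force: [0.9, -0.6, 0.5]
opening: 0.076
gripper_force: 0.0
top 1 [0.52643971 0.26784173 0.056     ]
scene 16 [0.54234588 0.26789051 0.056     ]
0.6 [400.0, 160.2, 11.5, 25.8] [406.05861069 166.04782584]
[-0.251  0.159 -0.018] [-0.  0. -0.] dist mm 89 turn 0.0
```

View pics/l1.png

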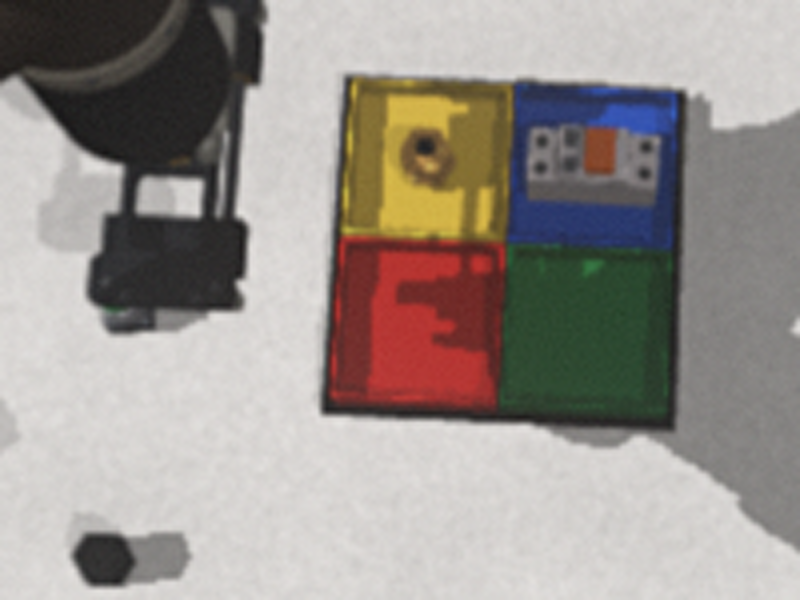

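```bash
python3 -m inch '-0.251 0.155 0.08 0 0 0; -0.251 0.155 0.08 0 0 0; -0.251 0.155 0.08 0 0 0; -0.251 0.155 0.08 0 0 0; -0.251 0.155 0.08 0 0 0'; python3 -c "
from h import *
rows([.539,.2684,.021],-91)"
```

```text
clock: 16.3
tool_pos: [0.5392, 0.2685, 0.1204]
orientation: [180.0, -0.0, -91.0]
force: [-0.0, 0.4, 0.2]
opening: 0.0877
gripper_force: 0.0
[0.    0.001 0.331] [ 0. -0.  0.] dist mm 99 turn 0.0
```

```bash
python3 -m inch '0 0 0.1 0 0 0; 0 0 0.2 0 0 0; 0 0 0.27 0 0 0; 0 0 0.31 0 0 0; 0 0 0.329 0 0 0; 0 0 0.329 0 0 0; 0 0 0.329 0 0 0';  python3 -m inch '0 0 0 0 0 0; 0 0 0 0 0 0; 0 0 0 0 0 0; 0 0 0 0 0 0; 0 0 0 0 0 0; 0 0 0 0 0 0; 0 0 0 0 0 0; 0 0 0 0 0 0; 0 0 0 0 0 0; 0 0 0 0 0 0' 1; python3 -m inch '0 0 0 0 0 0; 0 0 0 0 0 0; 0 0 0 0 0 0; 0 0 0 0 0 0'
```

```text
clock: 16.88
tool_pos: [0.5399, 0.2683, 0.0223]
orientation: [-180.0, 0.0, -91.1]
force: [-0.4, -0.6, 0.0]
opening: 0.0878
gripper_force: 0.0
clock: 17.72
tool_pos: [0.5389, 0.2689, 0.0216]
orientation: [180.0, -0.0, -91.0]
force: [-0.3, 0.0, 0.6]
opening: 0.03
gripper_force: 28.7
clock: 18.05
tool_pos: [0.5389, 0.2688, 0.0216]
orientation: [180.0, -0.0, -91.0]
force: [-0.8, 0.3, 0.1]
opening: 0.0302
gripper_force: 28.7
```

```bash
python3 -m inch '0 0 -0.05 0 0 0; 0 0 -0.15 0 0 0; 0 0 -0.25 0 0 0; 0 0 -0.35 0 0 0; 0 0 -0.4 0 0 0; 0 0 -0.4 0 0 0; 0 0 -0.4 0 0 0'; python3 -c "
from h import *
rows([.5288,-.0329,.14],-91.5)"
```

```text
clock: 18.63
tool_pos: [0.5391, 0.2691, 0.1425]
orientation: [-179.9, 0.1, -91.0]
force: [-0.4, 0.4, -2.0]
opening: 0.0299
gripper_force: 28.7
[1.007 0.016 0.007] [-0.     0.001  0.003] dist mm 302 turn 0.5
```

```bash
python3 -m inch '1 0.016 0 0 0 0; 1 0.016 0 0 0 0; 1 0.016 0 0 0 0; 1 0.016 0 0 0 0; 1 0.016 0 0 0 0; 1 0.016 0 0 0 0; 1 0.016 0 0 0 0; 1 0.016 0 0 0 0; 1 0.016 0 0 0 0; 1 0.016 0 0 0 0'; python3 -c "
from h import *
rows([.5288,-.0329,.034],-91)"
```

```text
clock: 19.47
tool_pos: [0.5281, -0.0317, 0.1405]
orientation: [179.9, -0.0, -91.1]
force: [-0.3, -0.0, -0.1]
opening: 0.0303
gripper_force: 28.7
[ 0.004 -0.003  0.355] [ 0.001 -0.    -0.001] dist mm 107 turn 0.2
```

```bash
python3 -m inch '0.004 -0.002 0.1 0 0 0; 0.004 -0.002 0.2 0 0 0; 0.004 -0.002 0.29 0 0 0; 0.004 -0.002 0.33 0 0 0; 0.004 -0.002 0.348 0 0 0; 0.004 -0.002 0.355 0 0 0; 0.004 -0.002 0.355 0 0 0; 0.004 -0.002 0.355 0 0 0'; python3 -m inch '0 0 0.004 0 0 0; 0 0 0.008 0 0 0; 0 0 0.012 0 0 0; 0 0 0.012 0 0 0; 0 0 0.012 0 0 0'
```

```text
clock: 20.13
tool_pos: [0.5302, -0.0315, 0.036]
orientation: [-179.9, 0.0, -90.9]
force: [0.5, -0.5, -0.5]
opening: 0.0302
gripper_force: 28.7
clock: 20.55
tool_pos: [0.5295, -0.0323, 0.0318]
orientation: [-180.0, 0.0, -91.0]
force: [0.3, -0.7, -1.0]
opening: 0.0302
gripper_force: 28.7
```

```bash
python3 -m inch '0 0 0.004 0 0 0; 0 0 0.007 0 0 0; 0 0 0.01 0 0 0; 0 0 0.01 0 0 0; 0 0 0.01 0 0 0'
```

```text
clock: 20.97
tool_pos: [0.5294, -0.0323, 0.0286]
orientation: [180.0, -0.0, -91.0]
force: [0.2, 0.6, 0.5]
opening: 0.03
gripper_force: 28.7
```

Light contact at the expected height; release and retreat.

```bash
python3 -m inch '0 0 0.001 0 0 0; 0 0 0.001 0 0 0' ; python3 -m inch '0 0 0 0 0 0; 0 0 0 0 0 0; 0 0 0 0 0 0; 0 0 0 0 0 0' -0.1;  python3 -m inch '0 0 -0.03 0 0 0; 0 0 -0.1 0 0 0; 0 0 -0.2 0 0 0; 0 0 -0.3 0 0 0; 0 0 -0.42 0 0 0;0 0 -0.42 0 0 0'; python3 -c "
from h import *
for y in (-91,-135): rows([.474,-.413,.16],y)
print(get_obs()['joint_pos'])"
```

```text
clock: 21.13
tool_pos: [0.5294, -0.0323, 0.0285]
orientation: [-180.0, -0.0, -91.0]
force: [-1.1, -0.0, 3.7]
opening: 0.0298
gripper_force: 28.7
clock: 21.47
tool_pos: [0.5294, -0.0322, 0.0281]
orientation: [180.0, 0.0, -91.0]
force: [-0.2, 0.3, -0.2]
opening: 0.0472
gripper_force: 0.0
clock: 21.97
tool_pos: [0.5333, -0.0318, 0.1619]
orientation: [-179.4, 0.1, -90.9]
force: [2.2, 0.1, 0.1]
opening: 0.0483
gripper_force: 0.0
[1.274 0.177 0.003] [-0.003  0.     0.   ] dist mm 386 turn 0.6
[1.274 0.177 0.003] [-0.003  0.002  0.245] dist mm 386 turn 44.1
[ 17.71816343  10.02119031 -22.86314529   0.1534925  -56.50096557
 -18.72011176]
```

```bash
python3 -m inch '0.8 0.11 0 0 0 0; 0.8 0.11 0 0 0 0; 0.8 0.11 0 0 0 0; 0.8 0.11 0 0 0 0; 0.8 0.11 0 0 0 0; 0.8 0.11 0 0 0 0; 0.8 0.11 0 0 0 0' -1; python3 -c "
from h import *
rows([.4742,-.413,.13],-91)"
```

```text
clock: 22.55
tool_pos: [0.491, -0.2763, 0.1545]
orientation: [180.0, -0.0, -91.2]
force: [-0.2, -0.2, 0.6]
opening: 0.0861
gripper_force: 0.0
[0.457 0.046 0.082] [ 0.    -0.    -0.001] dist mm 140 turn 0.2
```

```bash
python3 -m inch '0.457 0.046 0.05 0 0 0; 0.457 0.046 0.05 0 0 0; 0.457 0.046 0.05 0 0 0; 0.457 0.046 0.05 0 0 0; 0.457 0.046 0.05 0 0 0; 0.457 0.046 0.05 0 0 0'; python3 -c "
from h import *
rows([.4742,-.413,.031],-91)"
```

```text
clock: 23.05
tool_pos: [0.4755, -0.409, 0.139]
orientation: [180.0, 0.0, -91.1]
force: [0.4, 0.9, 1.2]
opening: 0.0878
gripper_force: 0.0
[0.013 0.004 0.36 ] [ 0.     0.    -0.001] dist mm 108 turn 0.1
```

```bash
python3 -m inch '0.006 0.002 0.1 0 0 0; 0.006 0.002 0.2 0 0 0; 0.006 0.002 0.29 0 0 0; 0.006 0.002 0.34 0 0 0; 0.006 0.002 0.36 0 0 0; 0.006 0.002 0.36 0 0 0; 0.006 0.002 0.36 0 0 0';  python3 -m inch '0 0 0 0 0 0; 0 0 0 0 0 0; 0 0 0 0 0 0; 0 0 0 0 0 0; 0 0 0 0 0 0; 0 0 0 0 0 0; 0 0 0 0 0 0; 0 0 0 0 0 0; 0 0 0 0 0 0; 0 0 0 0 0 0' 1; python3 -m inch '0 0 0 0 0 0; 0 0 0 0 0 0'
```

```text
clock: 23.63
tool_pos: [0.4764, -0.4098, 0.0323]
orientation: [-180.0, -0.0, -90.9]
force: [-0.4, 0.1, 0.4]
opening: 0.0875
gripper_force: 0.0
clock: 24.47
tool_pos: [0.4754, -0.4103, 0.0313]
orientation: [180.0, -0.0, -91.0]
force: [0.3, -0.2, 0.3]
opening: 0.0388
gripper_force: 30.0
clock: 24.63
tool_pos: [0.4754, -0.4103, 0.0313]
orientation: [-180.0, -0.0, -91.0]
force: [0.8, 0.9, -0.1]
opening: 0.0391
gripper_force: 30.0
```

```bash
python3 -m inch '0 0 -0.05 0 0 0; 0 0 -0.15 0 0 0; 0 0 -0.25 0 0 0; 0 0 -0.35 0 0 0; 0 0 -0.42 0 0 0; 0 0 -0.42 0 0 0; 0 0 -0.42 0 0 0'; python3 -m inch '-0.81 -0.07 0 0 0 0; -0.81 -0.07 0 0 0 0; -0.81 -0.07 0 0 0 0; -0.81 -0.07 0 0 0 0; -0.81 -0.07 0 0 0 0; -0.81 -0.07 0 0 0 0; -0.81 -0.07 0 0 0 0'; python3 -c "
from h import *
rows([.5316,.077,.15],-91)"
```

```text
clock: 25.22
tool_pos: [0.4759, -0.4104, 0.1586]
orientation: [-179.9, -0.1, -91.0]
force: [-0.9, 0.6, -1.6]
opening: 0.039
gripper_force: 30.0
clock: 25.8
tool_pos: [0.5003, -0.1628, 0.1561]
orientation: [179.9, 0.1, -90.8]
force: [-2.0, -0.7, -1.2]
opening: 0.039
gripper_force: 30.0
[-0.801 -0.093  0.021] [0.    0.    0.001] dist mm 242 turn 0.2
```

```bash
python3 -m inch '-0.801 -0.093 0 0 0 0; -0.801 -0.093 0 0 0 0; -0.801 -0.093 0 0 0 0; -0.801 -0.093 0 0 0 0; -0.801 -0.093 0 0 0 0; -0.801 -0.093 0 0 0 0; -0.801 -0.093 0 0 0 0; -0.801 -0.093 0 0 0 0; -0.801 -0.093 0 0 0 0'; python3 -c "
from h import *
rows([.5316,.077,.043],-91)"
```

```text
clock: 26.55
tool_pos: [0.5318, 0.0719, 0.156]
orientation: [179.9, -0.1, -91.0]
force: [0.3, -0.0, -0.9]
opening: 0.0391
gripper_force: 30.0
[-0.017  0.     0.377] [ 0.001 -0.     0.   ] dist mm 113 turn 0.2
```

```bash
python3 -m inch '-0.005 0 0.1 0 0 0; -0.01 0 0.2 0 0 0; -0.01 0 0.29 0 0 0; -0.01 0 0.34 0 0 0; -0.01 0 0.365 0 0 0; -0.01 0 0.375 0 0 0; -0.01 0 0.375 0 0 0; -0.01 0 0.375 0 0 0'; python3 -m inch '0 0 0.004 0 0 0; 0 0 0.006 0 0 0; 0 0 0.008 0 0 0; 0 0 0.008 0 0 0'
```

```text
clock: 27.22
tool_pos: [0.5335, 0.0749, 0.0456]
orientation: [-179.9, 0.0, -91.0]
force: [-0.3, 0.1, -1.4]
opening: 0.0391
gripper_force: 30.0
clock: 27.55
tool_pos: [0.533, 0.0753, 0.0428]
orientation: [-180.0, 0.0, -91.0]
force: [0.1, 0.1, -0.0]
opening: 0.0388
gripper_force: 30.0
```

```bash
python3 -m inch '0 0 0.004 0 0 0; 0 0 0.008 0 0 0; 0 0 0.012 0 0 0; 0 0 0.014 0 0 0; 0 0 0.014 0 0 0; 0 0 0.014 0 0 0'
```

```text
clock: 28.05
tool_pos: [0.5328, 0.0752, 0.0382]
orientation: [180.0, -0.0, -91.0]
force: [-0.8, -0.8, 1.0]
opening: 0.039
gripper_force: 30.0
```

```bash
python3 -m inch '0 0 0.002 0 0 0; 0 0 0.002 0 0 0'; python3 -m inch '0 0 0 0 0 0; 0 0 0 0 0 0; 0 0 0 0 0 0; 0 0 0 0 0 0' -0.3;  python3 -m inch '0 0 -0.03 0 0 0; 0 0 -0.1 0 0 0; 0 0 -0.2 0 0 0; 0 0 -0.3 0 0 0; 0 0 -0.45 0 0 0;0 0 -0.45 0 0 0; 0 0 -0.45 0 0 0'; python3 -m inch '-0.9 0.3 -0.45 0 0 0; -0.9 0.3 -0.45 0 0 0; -0.9 0.3 -0.45 0 0 0; -0.9 0.3 -0.45 0 0 0; -0.9 0.3 -0.45 0 0 0; -0.9 0.3 -0.45 0 0 0; -0.9 0.3 -0.45 0 0 0; -0.9 0.3 -0.45 0 0 0; -0.9 0.3 -0.45 0 0 0'; python3 - <<'E'
from h import *
im=snapshot("top"); s=snapshot("scene")
a=cv2.resize(im[110:260,180:480],(800,400),interpolation=cv2.INTER_CUBIC); cv2.imwrite("pics/f1.png",a[:,:,::-1])
b=cv2.resize(s[130:280,230:450],(800,545),interpolation=cv2.INTER_CUBIC); cv2.imwrite("pics/f2.png",b[:,:,::-1])
E
```

```text
clock: 28.22
tool_pos: [0.5329, 0.0751, 0.0381]
orientation: [-180.0, -0.0, -91.0]
force: [-2.3, 0.2, 6.5]
opening: 0.0391
gripper_force: 30.0
clock: 28.55
tool_pos: [0.5328, 0.0751, 0.0374]
orientation: [180.0, -0.0, -91.0]
force: [-0.1, -0.5, 0.5]
opening: 0.0557
gripper_force: 0.0
clock: 29.13
tool_pos: [0.5346, 0.0759, 0.1766]
orientation: [-179.6, 0.2, -91.0]
force: [-0.1, 0.1, -1.3]
opening: 0.0571
gripper_force: 0.0
clock: 29.88
tool_pos: [0.4469, 0.3507, 0.3092]
orientation: [-179.9, 0.1, -90.8]
force: [-0.1, -0.0, 0.5]
opening: 0.0569
gripper_force: 0.0
```

View pics/f1.png

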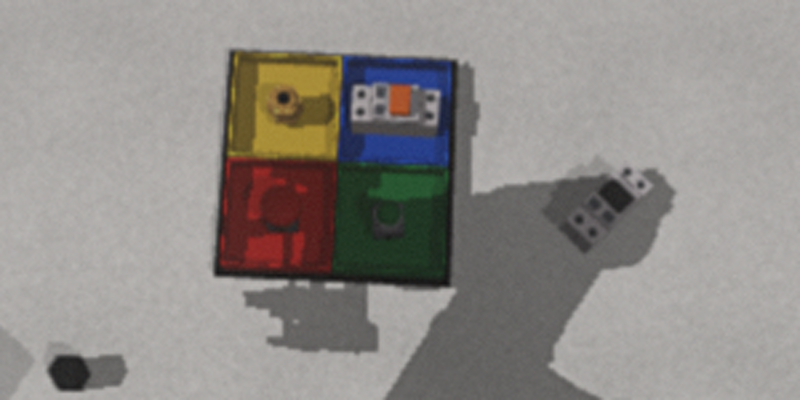

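View pics/f2.png

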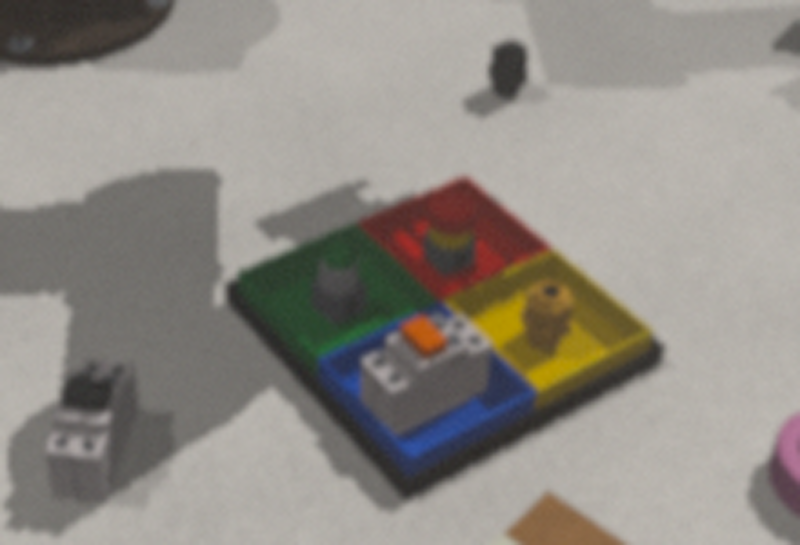

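All four parts stand upright in their matching bins: brass gland in yellow at crop (285,100), orange breaker in blue (397,105), e-stop in red (280,205) and lamp in green (388,220). The two look-alikes are in their original places, so I'm handing in.

```bash
python3 -m inch '0 0 0 0 0 0; 0 0 0 0 0 0; 0 0 0 0 0 0; 0 0 0 0 0 0'; python3 -c "
from plant import *
print(close_job())"
```

```text
clock: 30.32
tool_pos: [0.4478, 0.3458, 0.3073]
orientation: [180.0, -0.0, -91.1]
force: [-0.2, 0.6, 0.4]
opening: 0.0567
gripper_force: 0.0
the job is handed in; nothing more can be done
None
```

The job is handed in at about 30 s: the final pictures show the orange-toggle breaker, brass gland, green lamp and red e-stop each upright and released in its matching bin, and both look-alikes where they started; no verdict came back.

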